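# Clamp a square valve block in a cam-lever fixture

## Robot

A 6-joint arm with a two-finger parallel gripper is mounted at the origin on the work surface. World frame = base frame: x ahead of the robot, y to its left, z up, the work surface at z = 0. Lengths are in m, angles in rad, forces in N, time in s.
With the tool pointing down it reaches from about 0.4 to 0.825 m from the base axis. Payload 7 kg.
Tool frame: the origin (TCP) lies midway between the tips of the shut fingers; the grasp point (between the pads) lies 19 mm behind it; y points along the fingers, z is the direction in which the jaws open and shut, and the axes are right-handed (so a half turn about y gives the same grasp; the last joint's range is limited). The gripper opens to 85 mm and grips with 20 to 120 N. Pads are 22 mm wide; open, the fingers measure 114 mm over their backs; the gripper's body (76 mm by 85 mm) begins 54 mm behind the grasp point. The pads swing forward as they close: fully open they stand 13 mm farther back than shut.
Start: joints at [1.568, 0.359, 0.012, 0, -1.224, -0.288], TCP at [0.194, 0.647, 0.231] pointing down, gripper open.
Joint ranges: [-3.07, 3.07], [-1.43, 2.12], [-1.02, 1.25], [-3.03, 1.67], [-3.05, -0], [-3.03, 3.03]. Speed limits (rad/s): [2.39, 2.39, 3.01, 3.14, 3.14, 3.14].

## Interface

Orientations are given as a unit quaternion [w, x, y, z].
In Python, from workcell import * gives the robot as it stands.
- The arm moves only by the tool drive_tool, never from a script. Its arguments are lists of equal length, an entry for each row: "travel": the shift along the tool's x, y, z in mm, a list of three; "twist": the turn, a rotation vector about the tool's x, y, z in rad, a list of three; "jaw": the gripper command: -1 is shut, 1 is fully open, values between are in proportion. A call has 1 to 20 rows; each row is the pose to reach, as a shift and turn from the pose commanded when the call began, along the tool's axes at that moment; what a row does not reach only later rows make up. A row lasts 1/12 s, in which the tool goes at most 41.7 mm and 7.16 degrees, less where a joint would pass 70% of its speed; a pose out of reach is approached as far as the arm can. A call with a gripper value outside its range is refused whole. The fingers move at their own pace and stop on an object; the grip force is fixed at half the most. Time passes only in rows, so rows that repeat a pose let the fingers close. It gives the time, the measured TCP pose, the force and the opening at its end, in the units of the state.
- get_state(): the state, without advancing time (a new reading comes with each control period).
- read_camera(name): name is "scene" or "top" or "wrist"; returns a dict with "image" (420x560x3 uint8, blue, green, red), "depth" (420x560 float32, m along the optical axis (not along the pixel's ray), 0 where there is no reading), "camera_matrix" (3x3 intrinsics, pixels), "D" ([k1, k2, p1, p2, k3] as OpenCV has them; the pictures are not rectified), "cam_to_world" (4x4, takes a point from camera to world coordinates). Camera axes: x right, y down, z forward; pixel columns grow to the right and rows downward; lengths in m; the calibration is good to about 2 mm. A picture is of the moment at which its call begins.
- finish_job(): hands the job in, once; it reports no verdict.
Trained networks look in a picture, given as the dict that the camera call returned (one of the last four; its "shot" number tells which), for a name from the list of things; names that differ only in an ending like _2 or _b are one class to them, and where a whole thing is asked for, a point or a joint stands for the part that bears it (a point fixed in the world has none). Each returns a list of dicts, best first, with "conf" (0 to 1); they miss things now and then, are a little off and sometimes report something else, mostly with a low value. They report only what shows in the picture. A call takes as long as a camera call.
- boxes_of(query, picture): "uv" ([column, row] in pixels, amid what is visible of it).
- regions_of(query, picture): "pixels" (420x560 bool, what is visible of it) and "uv" ([column, row] in pixels, amid what is visible of it).
The state is a dict: "time": time; "joint_pos": joint angles; "joint_vel": joint speeds; "tau": joint torques, N m; "position": TCP position; "tool_rot": TCP orientation; "force": force on the tool from outside, world axes, zero at the start; "wrist_torque": the same for the moment, N m; "opening": finger opening in m.
Only numpy, scipy, OpenCV 4.12 (cv2) and the standard library are available. Lean on these libraries where they do the work, as an engineer would, in place of code of your own. Each camera call takes 0.05 s, during which the arm holds its last target.

## Task

Clamp the valve block in the bench fixture for the next job. First swing the cam lever fully open, then turn the block square and slide it along the plate between the jaws until it sits flat against the end stop, and last swing the lever back until it is tight, so that the block is held square, flush against the fixed jaw and still against the stop. Keep the block flat on the plate and leave the other things on the bench where they are.

Things in the scene. Friction and masses are not known exactly. Their poses are not given: they have to be found in the camera images.
- fixture: Low clamping fixture bolted to the bench, does not move. Dark steel plate 15 mm thick; block slides on its top. Origin on the bench surface; x points roughly away from the robot, y roughly to its left. In this frame (mm) the plate spans x -110 to 140, y -200 to 175. The mouth between the jaws opens towards -y, where the plate is free. Lever and jaw numbers below are in this frame too.
- fixed_jaw_face (a point): Foot of the fixed jaw's clamping face, at fixture x -44, y 70, z 15. The jaw is a bright bar along y, from y 0 to 152, 22 mm thick (behind the face, to -x), top 45 mm above the bench; its face looks to +x. At its -y end a slanted lead-in runs back to y -19, x -55. Axes as the fixture's.
- stop_face (a point): Foot of the end stop's face, at fixture x 0, y 114, z 15. The stop is a bright bar across the end of the jaws, x -44 to 44, face looking to -y, top 45 mm above the bench.
- jaw_seat (a point): Point on the plate's top where the centre of the block's underside lies once the block is seated, flush with the fixed jaw and the end stop: fixture x 0, y 70, z 15. Axes as the fixture's.
- moving_jaw: Bright moving jaw on the +x side, 70 mm long (y 35 to 105), 34 thick, top 45 above the bench. Origin: foot of its face's middle; axes as the fixture's. Driven by the cam lever: face at x 53 with the lever open (97 mm between jaws), 43 if fully closed, so the 88 mm block stops it at x 44. A short lead-in at its -y end runs out 12 mm to -y and 7 mm to +x.
- cam_lever (a joint): Cam lever angle, rad: 0 = fully open (stop), growing clockwise from above to 1.745 (empty, closed). At 0 it points 155 degrees counter-clockwise from fixture +x (over the end stop), at 1.745 55 degrees. With the block in the jaws it goes tight at about 1.59. Starts part closed, stays where left: it swings with about 5 N at the rod; tighten with a firm 10 to 15 N push, and it holds itself.
- lever_pivot (a point): Lever's vertical pivot axis, at fixture x 105, y 70, at the rod's height of 88 mm above the bench. A hub of 28 mm diameter stands here.
- lever_knob (a point): Centre of the black ball knob (30 mm diameter) at the lever's end, 105 mm from the pivot, 88 above the bench. A bare level rod of 12 mm diameter joins hub and knob, its underside 82 above the bench (27 above the block's top); push it sideways anywhere between hub and knob.
- valve_block: Square aluminium valve block, 88 x 88 x 40 mm high, about 0.7 kg, flush bores in its top and port holes in its sides; too wide to grip, so it is pushed along the plate. Any of its four sides may face the fixed jaw. Origin: centre of underside; x and y square to its sides, z up. Starts on the free part of the plate, at least 20 degrees out of square.
- hex_socket: Bystander: steel socket, 26 wide, 36 high, standing on the fixture plate behind the fixed jaw. Origin: centre of underside.
- nozzle_holder: Bystander: steel and brass injector nozzle holder standing on the bench beyond the plate, 39 wide, 80 high. Origin: centre of underside.
- spanner: Bystander: spanner 170 long lying beyond the plate.
- screwdriver: Bystander: screwdriver 190 long lying to the right of the plate.
- bearing: Bystander: bearing ring, 62 outer diameter, 16 high, lying to the right of the plate. Origin: centre of underside.
- oil_bottle: Bystander: white plastic oil bottle, 42 diameter, 115 high, standing to the left of the plate. Origin: centre of underside.
- mallet: Bystander: mallet 240 long lying to the left of the plate.

How it is judged:
By the outcome, as a careful person would: the job done as asked, in the order asked, and still so for the second after the job is handed in, with the robot touching nothing.
It also fails if it takes over 72 s, if anything falls off the work surface, if the arm or the gripper's body presses on something with over 40 N, if the wrist force passes 120 N, or if a joint passes its speed limit or range.

## Working session

There is one attempt and no reset: what is moved stays moved. The work goes in short steps, Python scripts to look and compute and a tool call to move; the robot and the scene stay as the last step left them, time stands still between calls to the robot, and variables do not carry over. Pictures are saved under pics/ and viewed, and the job is handed in when it is done.

Besides the shell and the picture viewer there is one more tool, called after "Call:" as a command line: name --argument value ..., lists and objects as JSON in quotes. drive_tool: Moves the arm, as the interface text tells. Its arguments: {"type":"object","properties":{"travel":{"type":"array"},"twist":{"type":"array"},"jaw":{"type":"array"}},"required":["travel","twist","jaw"]}

```bash
mkdir -p pics; ls; python3 - <<'E'
from workcell import *
import cv2,pickle
s=get_state();print(s)
P={}
for n in ["scene","top","wrist"]:
    p=read_camera(n);P[n]=p;cv2.imwrite(f"pics/{n}0.png",p["image"])
    print(n,p["camera_matrix"],p["D"],p["cam_to_world"])
    if n=='top':
        for q in ["fixture","cam_lever","lever_knob","valve_block","moving_jaw"]:
            print(q,[(r["conf"],r["uv"]) for r in boxes_of(q,p)])
pickle.dump(P,open("p0.pkl","wb"))
E
```

```text
pics
{'time': 0.0, 'joint_pos': array([ 1.56805479e+00,  3.59382191e-01,  1.10530400e-02, -3.18063185e-04,
       -1.22411753e+00, -2.88107288e-01]), 'joint_vel': array([-2.38493072e-03,  4.20148459e-04,  1.08202695e-03,  5.05318676e-05,
        9.88259312e-04,  4.49750606e-04]), 'tau': array([-2.29534380e-04, -5.83324420e+01,  2.93419647e+01,  6.93716794e+00,
       -5.75965794e-03,  6.15597259e-06]), 'position': array([0.19346056, 0.64617364, 0.23036998]), 'tool_rot': array([ 0.10252806, -0.10248469, -0.69904452,  0.70022971]), 'force': array([0.58102496, 0.54565195, 0.84037035]), 'wrist_torque': array([-0.0246862 ,  0.01702105, -0.00722925]), 'opening': 0.08572051810606537}
scene [[533.7457608    0.         272.85031827]
 [  0.         533.7457608  207.60609014]
 [  0.           0.           1.        ]] [-0.04969641  0.          0.          0.          0.        ] [[ 0.35457989  0.5456034  -0.75933526  1.42540554]
 [ 0.93499336 -0.21365256  0.28309008 -0.34391955]
 [-0.00777901 -0.81035147 -0.58589246  0.70882987]
 [ 0.          0.          0.          1.        ]]
top [[465.8103
[... 255 characters left out ...]
2677395 -0.03262219]
 [-0.02920551 -0.08178307 -0.99622215  1.08745765]
 [ 0.          0.          0.          1.        ]]
fixture [(0.86, [294.9, 240.0])]
cam_lever [(0.58, [253.6, 200.5])]
lever_knob [(0.73, [253.4, 196.5])]
valve_block [(0.62, [344.4, 240.4])]
moving_jaw [(0.63, [267.5, 212.6])]
wrist [[317.04487383   0.         278.21357293]
 [  0.         317.04487383 207.71365062]
 [  0.           0.           1.        ]] [-0.06469786  0.          0.          0.          0.        ] [[-0.28686871 -0.916267   -0.27957313  0.26517729]
 [-0.95796937  0.27469079  0.08270224  0.62550227]
 [ 0.00101883  0.29154718 -0.95655591  0.37371001]
 [ 0.          0.          0.          1.        ]]
```

View pics/top0.png

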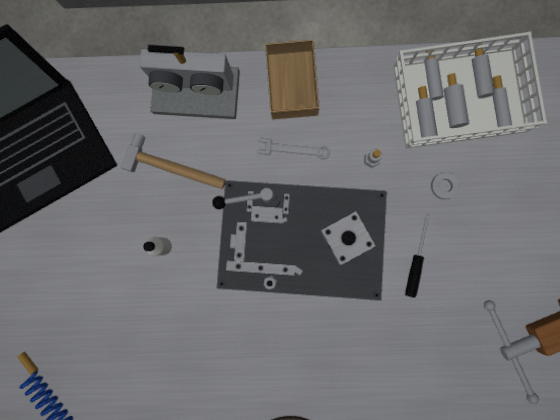

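View pics/scene0.png

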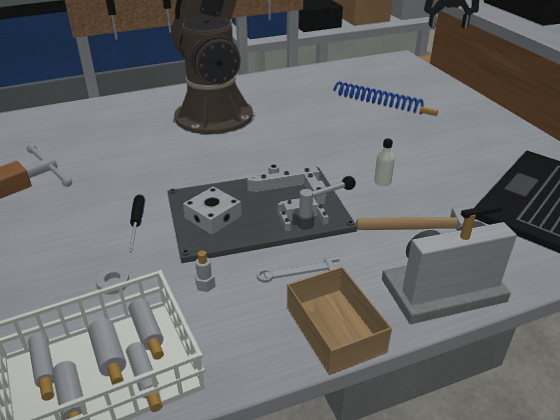

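```bash
cat > h.py <<'E'
import numpy as np,cv2
from scipy.spatial.transform import Rotation as R
def ray_z(p,uv,z):
    uv=np.asarray(uv,float).reshape(-1,1,2)
    n=cv2.undistortPoints(uv,p["camera_matrix"],np.asarray(p["D"],float)).reshape(-1,2)
    T=p["cam_to_world"];d=np.c_[n,np.ones(len(n))]@T[:3,:3].T;o=T[:3,3]
    s=(z-o[2])/d[:,2];return o+d*s[:,None]
def proj(p,X):
    T=np.linalg.inv(p["cam_to_world"]);X=np.asarray(X,float).reshape(-1,3)
    return cv2.projectPoints(X,cv2.Rodrigues(T[:3,:3])[0],T[:3,3],p["camera_matrix"],np.asarray(p["D"],float))[0].reshape(-1,2)
def cloud(p):
    h,w=p["depth"].shape;u,v=np.meshgrid(np.arange(w),np.arange(h))
    n=cv2.undistortPoints(np.stack([u,v],-1).reshape(-1,1,2).astype(float),p["camera_matrix"],np.asarray(p["D"],float)).reshape(h,w,2)
    c=np.dstack([n,np.ones((h,w))])*p["depth"][...,None]
    return c@p["cam_to_world"][:3,:3].T+p["cam_to_world"][:3,3]
E
python3 - <<'E'
from h import *
import pickle
P=pickle.load(open("p0.pkl","rb"));p=P["top"]
cv2.imwrite("pics/top0z.png",cv2.resize(p["image"][170:310,190:400],None,fx=3.7,fy=3.7,interpolation=cv2.INTER_CUBIC))
g=p["image"].max(2)
X=cloud(p)
m=((g<75)).astype(np.uint8);m[:170]=0;m[310:]=0;m[:,:200]=0;m[:,400:]=0
m[195:212,205:224]=0
m=cv2.morphologyEx(m,cv2.MORPH_OPEN,np.ones((3,3)))
cs=max(cv2.findContours(m,0,cv2.CHAIN_APPROX_NONE)[0],key=cv2.contourArea)
q=ray_z(p,cs[:,0,:],0.015)[:,:2]
r=cv2.minAreaRect((q*1000).astype(np.float32));print(r,cv2.boxPoints(r))
Z=X[...,2]; print("plate z",np.median(Z[m>0]),"bench",np.median(Z[310:330,200:400]))
mb=((Z>0.045)&(Z<.065)).astype(np.uint8);mb[:190]=0;mb[280:]=0;mb[:,:310]=0;mb[:,385:]=0
c=max(cv2.findContours(mb,0,cv2.CHAIN_APPROX_NONE)[0],key=cv2.contourArea)
qb=ray_z(p,c[:,0,:],0.055)[:,:2];rb=cv2.minAreaRect((qb*1000).astype(np.float32));print(rb,np.median(Z[mb>0]))
E
```

```text
((509.3019714355469, -38.627532958984375), (374.95172119140625, 247.09754943847656), 84.38400268554688) [[ 367.9997  -213.11295]
 [ 613.91113 -237.2941 ]
 [ 650.60425  135.85788]
 [ 404.6928   160.03903]]
plate z 0.014647454930131865 bench -0.0005607653216377351
((509.7843933105469, -140.81898498535156), (87.80487060546875, 88.2154541015625), 26.844472885131836) 0.054544006727104355
```

View pics/top0z.png

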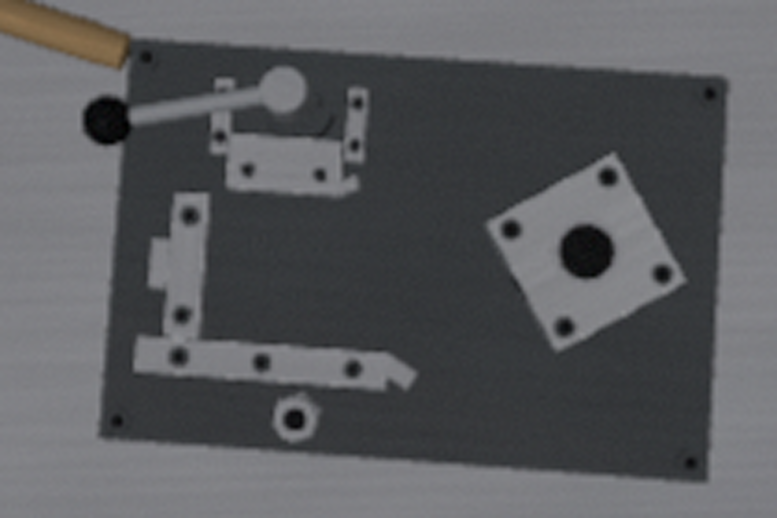

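View pics/wrist0.png

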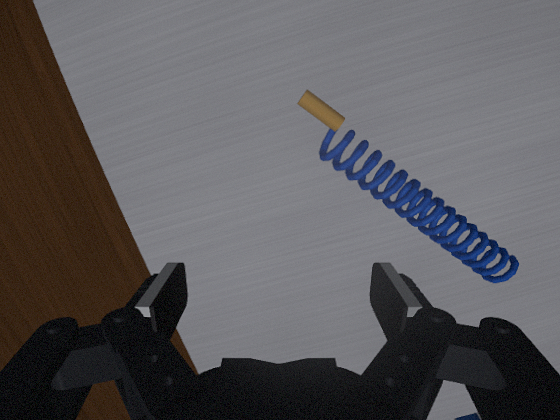

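```bash
cat >> h.py <<'E'
YAW=np.deg2rad(84.384-90)
RF=np.array([[np.cos(YAW),-np.sin(YAW)],[np.sin(YAW),np.cos(YAW)]])
OF=np.array([0.5093,-0.0386])-RF@np.array([.015,-.0125])
def f2w(q): q=np.asarray(q,float)/1000; w=q[...,:2]@RF.T+OF; return np.concatenate([w,q[...,2:]],-1)
def w2f(w): w=np.asarray(w,float); f=(w[...,:2]-OF)@RF; return np.concatenate([f,w[...,2:]],-1)*1000
def pose(s):
    q=s["tool_rot"];M=R.from_quat([q[1],q[2],q[3],q[0]]);return M
E
python3 - <<'E'
from h import *
from workcell import *
import pickle
p=pickle.load(open("p0.pkl","rb"))["top"]
print(OF)
im=cv2.resize(p["image"],None,fx=4,fy=4,interpolation=cv2.INTER_CUBIC)
pts=[(-44,0,45),(-44,152,45),(-66,152,45),(-44,114,45),(44,114,45),(-55,-19,45),(105,70,94),(-110,-200,15),(140,-200,15),(140,175,15),(-110,175,15)]
for u in proj(p,f2w(np.array(pts))): cv2.circle(im,tuple(int(round(4*a+1.5)) for a in u),3,(0,0,255),-1)
cv2.imwrite("pics/ov.png",im[680:1240,800:1580])
k=w2f(ray_z(p,[[219,202.5]],.088))[0];print("knob",k, np.rad2deg(np.arctan2(k[1]-70,k[0]-105)),np.hypot(k[1]-70,k[0]-105))
print("block",w2f(np.array([.5098,-.1408,.015])),26.84-np.rad2deg(YAW))
s=get_state();print(pose(s).as_matrix().round(3)); print(w2f(s["position"]))
E
```

```text
[ 0.49559526 -0.02469209]
knob [ 80.30875097 169.73833637  88.        ] 103.90460437521409 102.74917771183559
block [  25.49897544 -114.16052093   15.        ] 32.456
[[-0.958 -0.    -0.287]
 [ 0.287 -0.    -0.958]
 [-0.    -1.     0.   ]]
[-366.30156833  638.49024831  231.17371938]
```

View pics/ov.png

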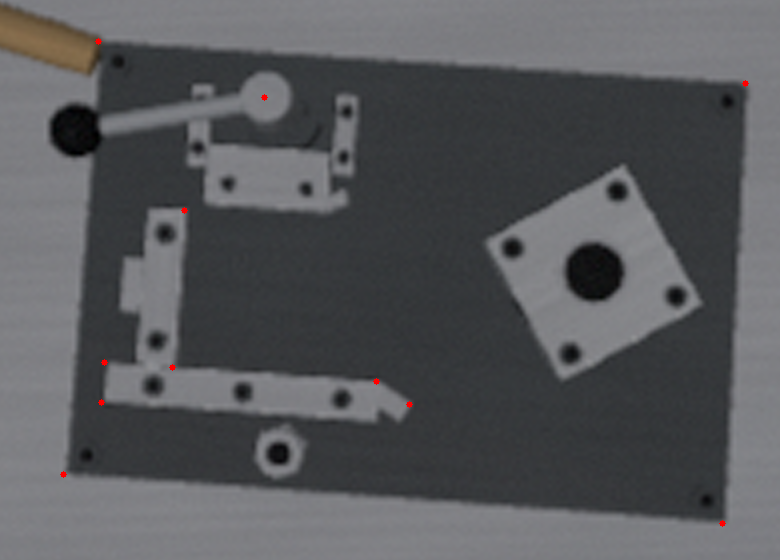

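```bash
cat > plan.py <<'E'
from h import *
import json,os
# commanded pose kept as fixture x,y,z mm, ang deg (tool z axis dir in fixture)
def load():
    return np.array(json.load(open("cmd.json")))
def save(c): json.dump(list(map(float,c)),open("cmd.json","w"))
def tool(c):
    a=np.deg2rad(c[3])+YAW; z=np.array([np.cos(a),np.sin(a),0]);y=np.array([0,0,-1.]);x=np.cross(y,z)
    return np.c_[x,y,z]
def rows(ts,c=None):
    c=load() if c is None else c
    M=tool(c);p0=f2w(np.array(c[:3]))
    out=[]
    for t in ts:
        d=(f2w(np.array(t[:3],float))-p0)*1000@M
        out.append((d.round(1).tolist(),[0,round(float(-np.deg2rad(t[3]-c[3])),3),0]))
    print("travel",[o[0] for o in out]);print("twist",[o[1] for o in out]);return out
def meas(s):
    M=pose(s).as_matrix();f=w2f(s["position"]);a=np.rad2deg(np.arctan2(M[1,2],M[0,2])-YAW)
    F=np.array(s["force"]);Ff=np.r_[RF.T@F[:2],F[2]]
    return f.round(1),round(a,1),"F",Ff.round(1),"open",round(s["opening"]*1000,1),"t",round(s["time"],2)
E
python3 - <<'E'
from plan import *
from workcell import *
s=get_state();print(meas(s))
m=meas(s);c=list(w2f(np.array([.194,.647,.231])))+[m[1]%360];print(c);save(c)
rows([(124,146,170,283.9),(124,146,72,283.9)])
print(f2w(np.array([[124,146,72],[45,-200,72],[0,-190,30.]])))
E
```

```text
(array([-366.3,  638.5,  231.2]), np.float64(-101.0), 'F', array([0.2, 0.7, 0.4]), 'open', 85.2, 't', 0.4)
[np.float64(-365.8799703241444), np.float64(638.9536807831229), np.float64(231.0), np.float64(259.0)]
travel [[-574.9, 61.0, 390.4], [-574.9, 159.0, 390.4]]
twist [[0, -0.435, 0], [0, -0.435, 0]]
[[ 0.63328775  0.10847239  0.072     ]
 [ 0.5208071  -0.22813585  0.072     ]
 [ 0.4770017  -0.21378011  0.03      ]]
```

Call:
drive_tool --travel '[[-575,61,390],[-575,61,390],[-575,61,390],[-575,61,390],[-575,61,390],[-575,61,390],[-575,61,390],[-575,61,390],[-575,61,390],[-575,61,390],[-575,61,390],[-575,61,390],[-575,61,390],[-575,61,390],[-575,61,390],[-575,61,390],[-575,61,390],[-575,61,390],[-575,61,390],[-575,61,390]]' --twist '[[0,-0.435,0],[0,-0.435,0],[0,-0.435,0],[0,-0.435,0],[0,-0.435,0],[0,-0.435,0],[0,-0.435,0],[0,-0.435,0],[0,-0.435,0],[0,-0.435,0],[0,-0.435,0],[0,-0.435,0],[0,-0.435,0],[0,-0.435,0],[0,-0.435,0],[0,-0.435,0],[0,-0.435,0],[0,-0.435,0],[0,-0.435,0],[0,-0.435,0]]' --jaw '[-1,-1,-1,-1,-1,-1,-1,-1,-1,-1,-1,-1,-1,-1,-1,-1,-1,-1,-1,-1]'

```text
time: 2.07
position: [0.6324, 0.108, 0.1701]
tool_rot: [-0.051, 0.051, -0.705, 0.705]
force: [-1.0, -0.0, 0.4]
opening: -0.0005
```

```bash
python3 - <<'E'
from plan import *
from workcell import *
print(meas(get_state())); save([124,146,170,283.9])
p=read_camera("scene");cv2.imwrite("pics/s1.png",p["image"])
E
```

```text
(array([123.2, 145.5, 170.1]), np.float64(-76.2), 'F', array([-1. , -0.1,  0.4]), 'open', -0.5, 't', 2.07)
```

View pics/s1.png

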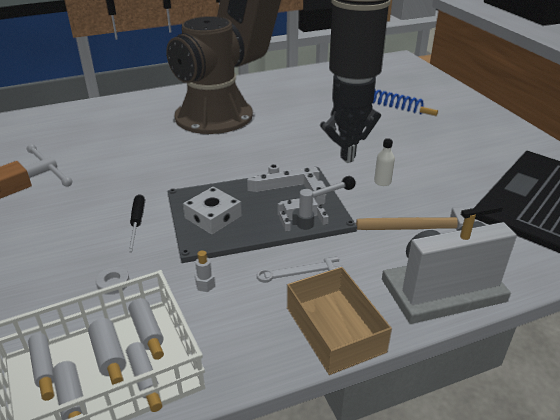

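```bash
cat >> plan.py <<'E'
def lev(phi,off,r=70,z=72,n=1):
    a=np.deg2rad(phi);u=np.array([np.cos(a),np.sin(a)]);k=np.array([np.sin(a),-np.cos(a)])
    q=np.array([105,70])+r*u+off*k
    return (q[0],q[1],z,phi+180)
E
python3 - <<'E'
from plan import *
rows([(124,146,72,283.9)])
c=[124,146,72,283.9]
rows([lev(103.9,17)]+[lev(p,17) for p in np.linspace(103.9,154,17)[1:]]+[lev(155,15)],c)
print(lev(155,15))
E
```

```text
travel [[0.0, 98.0, 0.0]]
twist [[0, -0.0, 0]]
travel [[19.7, 0.0, -0.8], [23.5, 0.0, -1.6], [27.4, 0.0, -2.2], [31.4, 0.0, -2.6], [35.3, 0.0, -2.8], [39.2, 0.0, -2.8], [43.2, 0.0, -2.5], [47.1, 0.0, -2.1], [50.9, 0.0, -1.4], [54.8, 0.0, -0.5], [58.6, 0.0, 0.6], [62.3, 0.0, 1.9], [65.9, 0.0, 3.4], [69.5, 0.0, 5.1], [72.9, 0.0, 6.9], [76.3, 0.0, 9.0], [79.5, 0.0, 11.3], [81.8, 0.0, 13.6]]
twist [[0, -0.0, 0], [0, -0.055, 0], [0, -0.109, 0], [0, -0.164, 0], [0, -0.219, 0], [0, -0.273, 0], [0, -0.328, 0], [0, -0.383, 0], [0, -0.437, 0], [0, -0.492, 0], [0, -0.547, 0], [0, -0.601, 0], [0, -0.656, 0], [0, -0.71, 0], [0, -0.765, 0], [0, -0.82, 0], [0, -0.874, 0], [0, -0.892, 0]]
(np.float64(47.897728833544996), np.float64(113.17789512739871), 72, 335)
```

Call:
drive_tool --travel '[[0,35,0],[0,70,0],[0,98,0],[0,98,0],[0,98,0]]' --twist '[[0,0,0],[0,0,0],[0,0,0],[0,0,0],[0,0,0]]' --jaw '[-1,-1,-1,-1,-1]'

```text
time: 2.53
position: [0.6316, 0.1089, 0.0719]
tool_rot: [-0.051, 0.052, -0.705, 0.706]
force: [-0.1, 1.4, 1.4]
opening: 0.0
```

Call:
drive_tool --travel '[[10,0,0],[19.7,0,-0.8],[23.5,0,-1.6],[27.4,0,-2.2],[31.4,0,-2.6],[35.3,0,-2.8],[39.2,0,-2.8],[43.2,0,-2.5],[47.1,0,-2.1],[50.9,0,-1.4],[54.8,0,-0.5],[58.6,0,0.6],[62.3,0,1.9],[65.9,0,3.4],[69.5,0,5.1],[72.9,0,6.9],[76.3,0,9.0],[79.5,0,11.3],[81.8,0,13.6],[81.8,0,13.6]]' --twist '[[0,0,0],[0,0,0],[0,-0.055,0],[0,-0.109,0],[0,-0.164,0],[0,-0.219,0],[0,-0.273,0],[0,-0.328,0],[0,-0.383,0],[0,-0.437,0],[0,-0.492,0],[0,-0.547,0],[0,-0.601,0],[0,-0.656,0],[0,-0.71,0],[0,-0.765,0],[0,-0.82,0],[0,-0.874,0],[0,-0.892,0],[0,-0.892,0]]' --jaw '[-1,-1,-1,-1,-1,-1,-1,-1,-1,-1,-1,-1,-1,-1,-1,-1,-1,-1,-1,-1]'

```text
time: 4.2
position: [0.5542, 0.0841, 0.0748]
tool_rot: [0.352, -0.349, 0.614, -0.614]
force: [0.3, 3.4, 1.3]
opening: -0.0002
```

```bash
python3 - <<'E'
from plan import *
from workcell import *
print(meas(get_state())); save(lev(155,15))
p=read_camera("scene");cv2.imwrite("pics/s2.png",cv2.resize(p["image"][120:300,140:380],None,fx=3,fy=3))
p=read_camera("top");cv2.imwrite("pics/t2.png",cv2.resize(p["image"][170:310,190:400],None,fx=3.7,fy=3.7))
E
```

```text
(array([ 47.6, 114. ,  74.8]), np.float64(-24.9), 'F', array([-0.1,  3.4,  1.3]), 'open', -0.2, 't', 4.2)
```

View pics/s2.png

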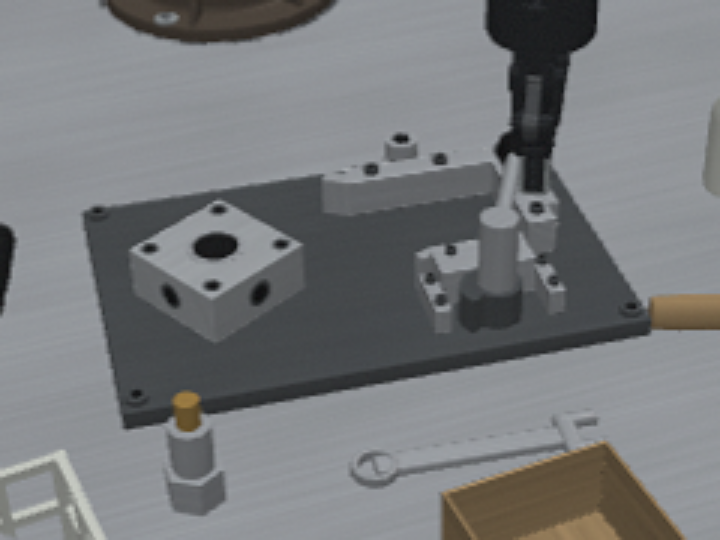

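View pics/t2.png

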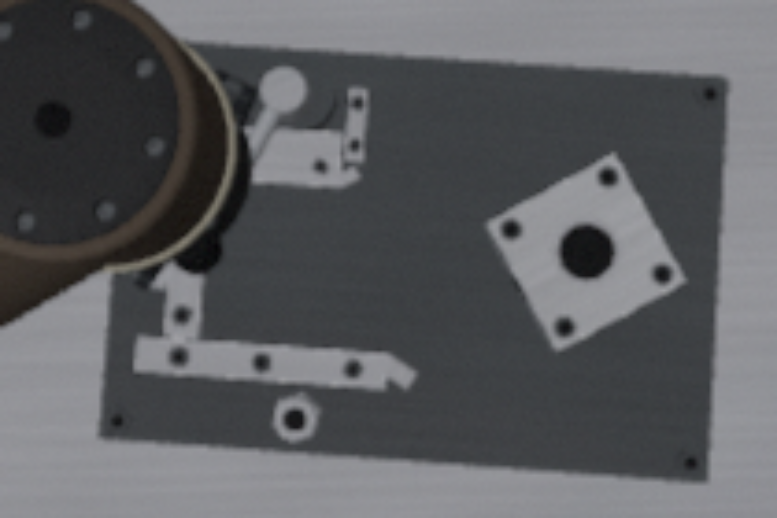

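```bash
python3 - <<'E'
from plan import *
rows([lev(155,13),lev(155,11),lev(155,9)])
E
```

```text
travel [[2.0, 0.0, -0.0], [4.0, 0.0, -0.0], [6.0, 0.0, -0.0]]
twist [[0, -0.0, 0], [0, -0.0, 0], [0, -0.0, 0]]
```

Call:
drive_tool --travel '[[1,0,0],[2,0,0],[2,0,0],[2,0,0]]' --twist '[[0,0,0],[0,0,0],[0,0,0],[0,0,0]]' --jaw '[-1,-1,-1,-1]'

```text
time: 4.63
position: [0.5547, 0.0834, 0.0741]
tool_rot: [0.352, -0.348, 0.614, -0.614]
force: [1.3, 9.7, 3.7]
opening: -0.0002
```

```bash
python3 - <<'E'
from plan import *
from workcell import *
save(lev(155,13));print(meas(get_state()),lev(155,13))
E
```

```text
(array([ 48.2, 113.4,  74.1]), np.float64(-25.0), 'F', array([0.4, 9.8, 3.7]), 'open', -0.2, 't', 4.63) (np.float64(47.0524923100636), np.float64(111.36527955332542), 72, 335)
```

Call:
drive_tool --travel '[[1,0,0],[2,0,0],[3,0,0],[3,0,0],[3,0,0]]' --twist '[[0,0,0],[0,0,0],[0,0,0],[0,0,0],[0,0,0]]' --jaw '[-1,-1,-1,-1,-1]'

```text
time: 5.05
position: [0.5547, 0.0832, 0.0743]
tool_rot: [0.354, -0.347, 0.615, -0.614]
force: [1.6, 19.5, 1.5]
opening: -0.0
```

```bash
python3 - <<'E'
from plan import *
from workcell import *
save(lev(155,10));print(meas(get_state()),lev(155,10))
rows([lev(155,45),lev(155,45,z=170)])
E
```

```text
(array([ 48.3, 113.2,  74.3]), np.float64(-25.0), 'F', array([-0.3, 19.6,  1.5]), 'open', -0.0, 't', 5.05) (np.float64(45.7846375248415), np.float64(108.64635619221546), 72, 335)
travel [[-35.0, 0.0, 0.0], [-35.0, -98.0, 0.0]]
twist [[0, -0.0, 0], [0, -0.0, 0]]
```

Call:
drive_tool --travel '[[-35,0,0],[-35,-40,0],[-35,-80,0],[-35,-80,0]]' --twist '[[0,0,0],[0,0,0],[0,0,0],[0,0,0]]' --jaw '[-1,-1,-1,0.18]'

```text
time: 5.38
position: [0.5726, 0.11, 0.1593]
tool_rot: [-0.353, 0.348, -0.613, 0.615]
force: [1.1, 1.1, 1.9]
opening: 0.0109
```

```bash
python3 - <<'E'
from plan import *
from workcell import *
c=list(lev(155,45));c[2]=152;save(c);print(meas(get_state()),c)
n=np.array([np.cos(np.deg2rad(32.5)),np.sin(np.deg2rad(32.5))])
C=np.array([25.5,-114.2]);q=C+80*n
rows([(*q,152,302.5),(*q,22,302.5)])
p=read_camera("top");cv2.imwrite("pics/t3.png",cv2.resize(p["image"][170:310,190:400],None,fx=3.7,fy=3.7))
E
```

```text
(array([ 63.4, 141.5, 159.3]), np.float64(-24.9), 'F', array([1. , 1.2, 1.9]), 'open', 10.9, 't', 5.38) [np.float64(60.576276685765976), np.float64(140.3671287384982), 152, 335]
travel [[178.1, 0.0, 118.8], [178.1, 130.0, 118.8]]
twist [[0, 0.567, 0], [0, 0.567, 0]]
```

View pics/t3.png

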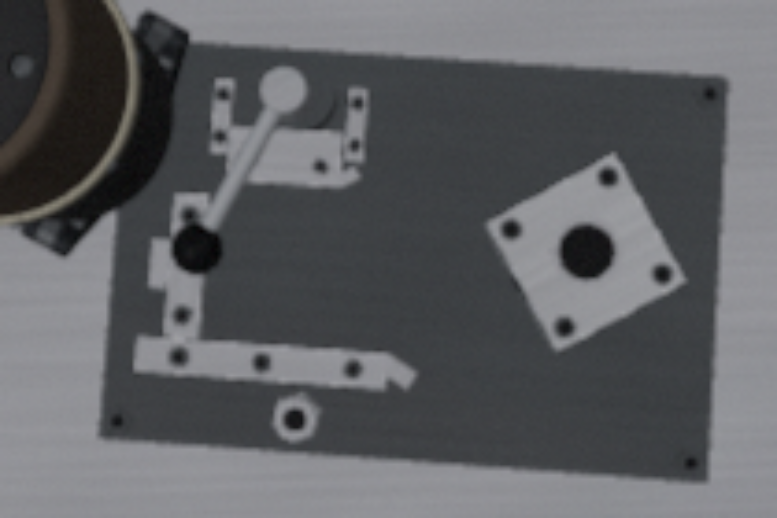

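Call:
drive_tool --travel '[[30,0,20],[60,0,40],[90,0,60],[120,0,80],[150,0,100],[178,0,119],[178,40,119],[178,80,119],[178,110,119],[178,110,119],[178,110,119]]' --twist '[[0,0.1,0],[0,0.2,0],[0,0.3,0],[0,0.4,0],[0,0.5,0],[0,0.567,0],[0,0.567,0],[0,0.567,0],[0,0.567,0],[0,0.567,0],[0,0.567,0]]' --jaw '[0.18,0.18,0.18,0.18,0.18,0.18,0.18,0.18,0.18,0.18,0.18]'

```text
time: 6.35
position: [0.579, -0.1056, 0.0413]
tool_rot: [0.163, -0.166, 0.688, -0.688]
force: [-0.7, -0.7, 1.3]
opening: 0.0503
```

```bash
python3 - <<'E'
from plan import *
from workcell import *
s=get_state();print(meas(s),s["tau"],s["joint_pos"])
p=read_camera("wrist");cv2.imwrite("pics/w4.png",p["image"])
p=read_camera("scene");cv2.imwrite("pics/s4.png",cv2.resize(p["image"][100:300,140:380],None,fx=3,fy=3))
E
```

```text
(array([ 90.9, -72.4,  41.3]), np.float64(-57.5), 'F', array([-0.6, -0.7,  1.3]), 'open', 50.3, 't', 6.35) [-3.71972350e-01 -5.10525119e+01  1.94069695e+01  4.50379103e+00
  2.53385631e-01 -8.47298303e-03] [ 1.51734166e-01  4.08573672e-01 -4.03288331e-01  4.46586355e-04
 -7.63489695e-01  1.88744364e+00]
```

View pics/w4.png

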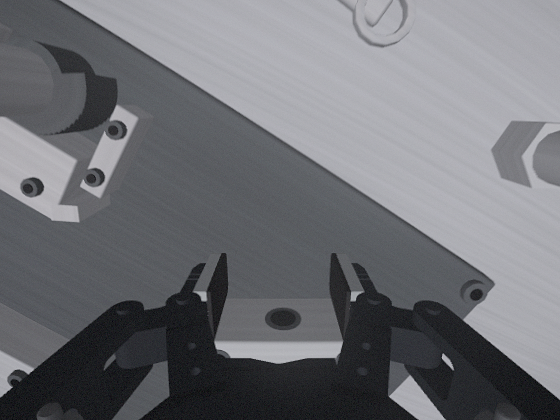

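View pics/s4.png

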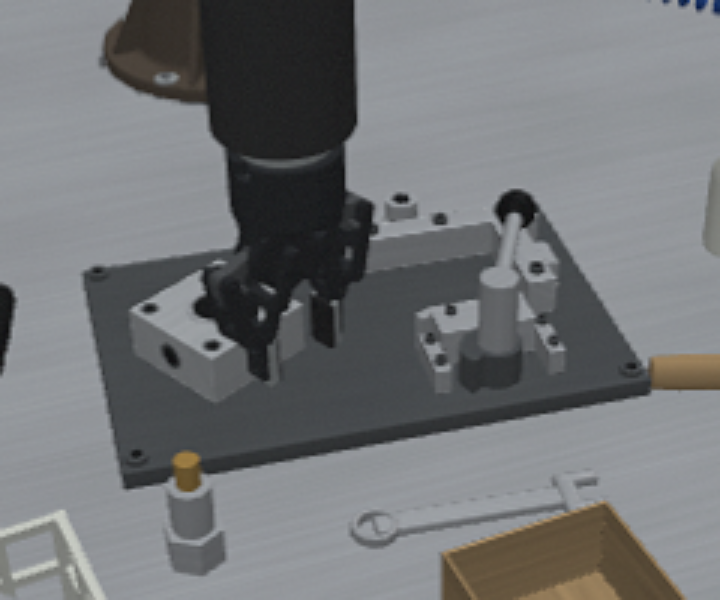

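```bash
cat > rot.py <<'E'
from plan import *
n=np.array([np.cos(np.deg2rad(32.5)),np.sin(np.deg2rad(32.5))]);t=np.array([-n[1],n[0]])
C=np.array([25.5,-114.2]);q=C+80*n
c=[*q,42,302.5]
B=C+55*n;K=C+45*t
L=[]
for a in np.linspace(0,32.5,15)[1:]:
    r=np.deg2rad(-a);M=np.array([[np.cos(r),-np.sin(r)],[np.sin(r),np.cos(r)]])
    L.append((*(K+M@(B-K)),24,302.5-a))
E
python3 - <<'E'
from rot import *
rows([(*q,24,302.5),(*(C+65*n),24,302.5),(*B,24,302.5)]+L,c);print(L[-1])
E
```

```text
travel [[0.0, 18.0, 0.0], [15.0, 18.0, 0.0], [25.0, 18.0, 0.0], [26.9, 18.0, 2.2], [28.8, 18.0, 4.3], [30.9, 18.0, 6.3], [33.0, 18.0, 8.3], [35.2, 18.0, 10.1], [37.4, 18.0, 11.9], [39.8, 18.0, 13.6], [42.2, 18.0, 15.2], [44.7, 18.0, 16.7], [47.2, 18.0, 18.0], [49.8, 18.0, 19.3], [52.4, 18.0, 20.5], [55.1, 18.0, 21.5], [57.8, 18.0, 22.5]]
twist [[0, -0.0, 0], [0, -0.0, 0], [0, -0.0, 0], [0, 0.041, 0], [0, 0.081, 0], [0, 0.122, 0], [0, 0.162, 0], [0, 0.203, 0], [0, 0.243, 0], [0, 0.284, 0], [0, 0.324, 0], [0, 0.365, 0], [0, 0.405, 0], [0, 0.446, 0], [0, 0.486, 0], [0, 0.527, 0], [0, 0.567, 0]]
(np.float64(56.321517624392925), np.float64(-121.24738493842014), 24, np.float64(270.0))
```

Call:
drive_tool --travel '[[0,18,0],[8,18,0],[15,18,0],[20,18,0],[25,18,0],[26.9,18,2.2],[28.8,18,4.3],[30.9,18,6.3],[33,18,8.3],[35.2,18,10.1],[37.4,18,11.9],[39.8,18,13.6],[42.2,18,15.2],[44.7,18,16.7],[47.2,18,18],[49.8,18,19.3],[52.4,18,20.5],[55.1,18,21.5],[57.8,18,22.5],[57.8,18,22.5]]' --twist '[[0,0,0],[0,0,0],[0,0,0],[0,0,0],[0,0,0],[0,0.041,0],[0,0.081,0],[0,0.122,0],[0,0.162,0],[0,0.203,0],[0,0.243,0],[0,0.284,0],[0,0.324,0],[0,0.365,0],[0,0.405,0],[0,0.446,0],[0,0.486,0],[0,0.527,0],[0,0.567,0],[0,0.567,0]]' --jaw '[0.18,0.18,0.18,0.18,0.18,0.18,0.18,0.18,0.18,0.18,0.18,0.18,0.18,0.18,0.18,0.18,0.18,0.18,0.18,0.18]'

```text
time: 8.12
position: [0.5407, -0.1517, 0.0259]
tool_rot: [0.034, -0.036, -0.706, 0.706]
force: [2.2, -2.0, 1.4]
opening: 0.0507
```

```bash
python3 - <<'E'
from rot import *
from workcell import *
save(L[-1])
s=get_state();print(meas(s))
p=read_camera("wrist");cv2.imwrite("pics/w5.png",p["image"])
p=read_camera("top");cv2.imwrite("pics/t5.png",cv2.resize(p["image"][170:310,190:400],None,fx=3.7,fy=3.7))
E
```

```text
(array([  57.3, -122. ,   25.9]), np.float64(-90.1), 'F', array([ 2.4, -1.8,  1.4]), 'open', 50.7, 't', 8.12)
```

View pics/w5.png

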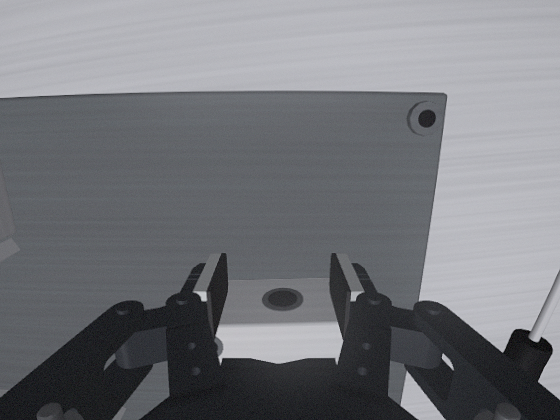

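View pics/t5.png

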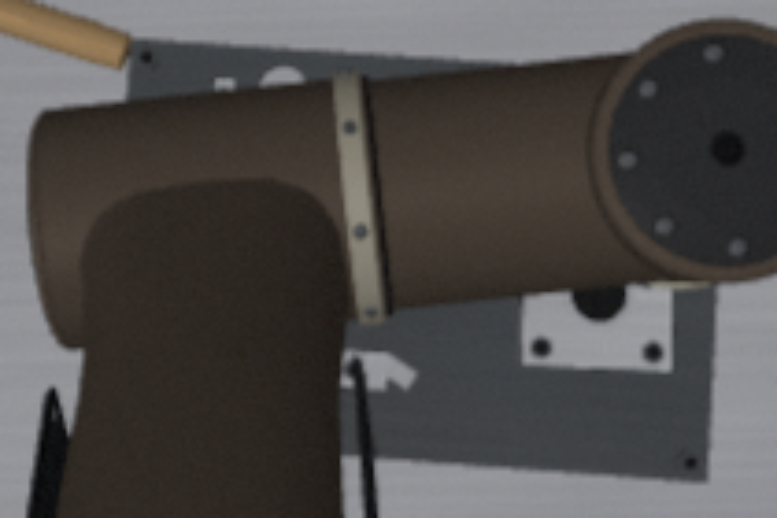

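```bash
python3 - <<'E'
from plan import *
rows([(80,-121.2,24,270),(80,-121.2,120,270),(1,-212,120,180)])
E
```

```text
travel [[-23.7, 0.0, -0.0], [-23.7, -96.0, -0.0], [55.3, -96.0, 90.8]]
twist [[0, -0.0, 0], [0, -0.0, 0], [0, 1.571, 0]]
```

Call:
drive_tool --travel '[[-12,0,0],[-23.7,0,0],[-23.7,-35,0],[-23.7,-70,0],[-23.7,-96,0],[-10,-96,15],[5,-96,30],[20,-96,50],[35,-96,70],[55.3,-96,90.8],[55.3,-96,90.8],[55.3,-96,90.8],[55.3,-96,90.8],[55.3,-96,90.8],[55.3,-96,90.8],[55.3,-96,90.8],[55.3,-96,90.8],[55.3,-96,90.8]]' --twist '[[0,0,0],[0,0,0],[0,0.1,0],[0,0.22,0],[0,0.34,0],[0,0.46,0],[0,0.58,0],[0,0.7,0],[0,0.82,0],[0,0.94,0],[0,1.06,0],[0,1.18,0],[0,1.3,0],[0,1.42,0],[0,1.54,0],[0,1.571,0],[0,1.571,0],[0,1.571,0]]' --jaw '[0.18,0.18,0.18,0.18,0.18,0.18,0.18,0.18,0.18,0.18,0.18,0.18,0.18,0.18,0.18,0.18,0.18,0.18]'

```text
time: 9.72
position: [0.4747, -0.236, 0.1202]
tool_rot: [0.524, -0.523, -0.475, 0.476]
force: [0.1, 0.5, -0.5]
opening: 0.0505
```

```bash
python3 - <<'E'
from plan import *
from workcell import *
save((1,-212,120,180))
s=get_state();print(meas(s))
p=read_camera("wrist");cv2.imwrite("pics/w6.png",p["image"])
p=read_camera("top");cv2.imwrite("pics/t6.png",cv2.resize(p["image"][170:310,190:400],None,fx=3.7,fy=3.7))
X=cloud(p);Z=X[...,2]
mb=((Z>0.046)&(Z<.06)).astype(np.uint8);mb[:170]=0;mb[300:]=0;mb[:,:310]=0;mb[:,400:]=0
c=max(cv2.findContours(mb,0,cv2.CHAIN_APPROX_NONE)[0],key=cv2.contourArea)
qb=w2f(ray_z(p,c[:,0,:],0.055))[:,:2];print(cv2.minAreaRect(qb.astype(np.float32)),qb.min(0),qb.max(0))
E
```

```text
(array([-1.000e-01, -2.123e+02,  1.202e+02]), np.float64(180.1), 'F', array([ 0. ,  0.5, -0.5]), 'open', 50.5, 't', 9.72)Traceback (most recent call last):
  File "<stdin>", line 9, in <module>
ValueError: max() iterable argument is empty
```

View pics/t6.png

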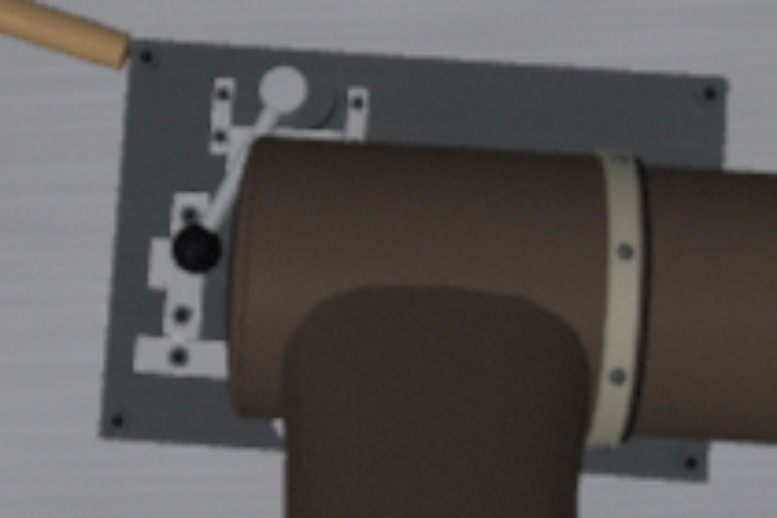

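View pics/w6.png

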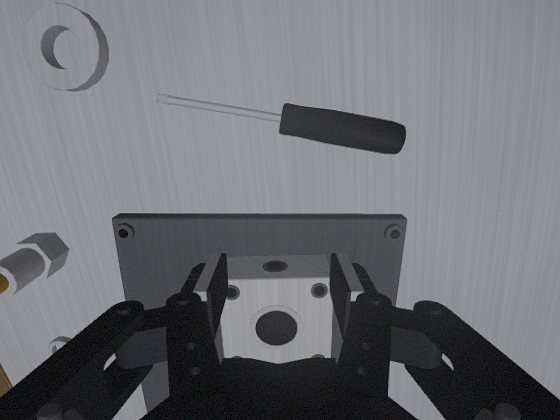

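```bash
python3 - <<'E'
from plan import *
from workcell import *
p=read_camera("wrist")
im=p["image"]
g=cv2.cvtColor(im,6)
print("bore",w2f(ray_z(p,[[276,327.5]],.055)))
print("face holes",w2f(ray_z(p,[[232,292.5],[319,290.5]],.055)))
# edges: top edge front
for y in range(240,300,4): print(y,g[y,260:300:10])
print("edge",w2f(ray_z(p,[[235,281],[325,279]],.055)))
cv2.imwrite("pics/w6z.png",cv2.resize(im[240:370,200:350],None,fx=5,fy=4.5,interpolation=2))
E
```

```text
bore [[   2.10166967 -125.21749021   55.        ]]
face holes [[  35.13479317 -156.61748601   55.        ]
 [ -30.12853688 -158.45724696   55.        ]]
240 [77 80 83 81]
244 [78 76 80 82]
248 [79 73 82 75]
252 [82 78 80 81]
256 [102  89  94  92]
260 [89 95 85 93]
264 [93 44 37 94]
268 [94 39 43 93]
272 [90 83 95 93]
276 [99 94 89 92]
280 [157 155 158 158]
284 [158 155 154 156]
288 [160 153 153 156]
292 [157 154 155 154]
296 [159 153 155 155]
edge [[  32.46374371 -166.42206303   55.        ]
 [ -34.15819136 -168.18332628   55.        ]]
```

View pics/w6z.png

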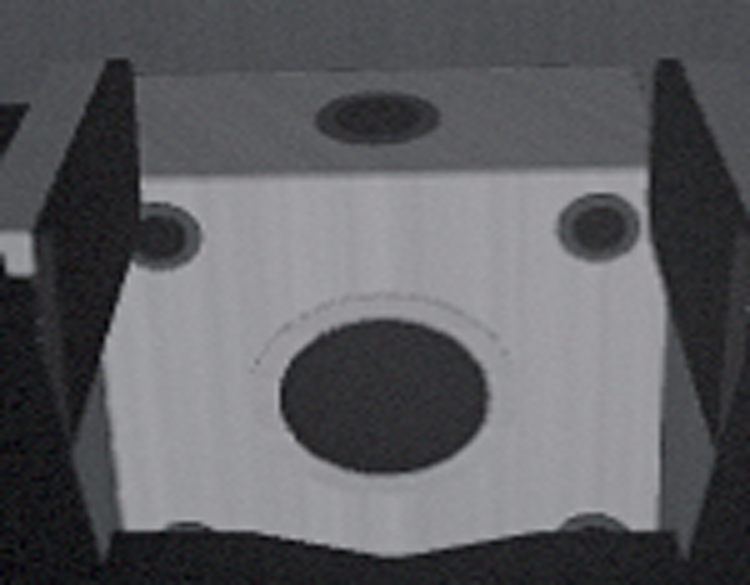

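Call:
drive_tool --travel '[[0,35,-1.5],[0,70,-1.5],[0,96,-1.5],[0,96,-1.5],[10,96,-1.5],[20,96,-1.5],[28,96,-1.5],[36,96,-1.5],[44,96,-1.5],[52,96,-1.5],[60,96,-1.5],[68,96,-1.5],[76,96,-1.5],[84,96,-1.5],[92,96,-1.5],[100,96,-1.5],[106,96,-1.5],[110,96,-1.5],[112,96,-1.5],[112,96,-1.5]]' --twist '[[0,0,0],[0,0,0],[0,0,0],[0,0,0],[0,0,0],[0,0,0],[0,0,0],[0,0,0],[0,0,0],[0,0,0],[0,0,0],[0,0,0],[0,0,0],[0,0,0],[0,0,0],[0,0,0],[0,0,0],[0,0,0],[0,0,0],[0,0,0]]' --jaw '[0.18,0.18,0.18,0.18,0.18,0.18,0.18,0.18,0.18,0.18,0.18,0.18,0.18,0.18,0.18,0.18,0.18,0.18,0.18,0.18]'

```text
time: 11.53
position: [0.4885, -0.1242, 0.0258]
tool_rot: [-0.523, 0.524, 0.476, -0.475]
force: [-0.8, -2.6, 1.3]
opening: 0.0502
```

```bash
cat > look.py <<'E'
from plan import *
from workcell import *
import sys
def look(tag):
    s=get_state();print(meas(s))
    p=read_camera("wrist");cv2.imwrite(f"pics/w{tag}.png",p["image"])
    p=read_camera("scene");cv2.imwrite(f"pics/s{tag}.png",cv2.resize(p["image"][100:300,140:380],None,fx=3,fy=3))
E
python3 - <<'E'
from look import *
save((2.5,-100,24,180));look("7")
E
```

```text
(array([  2.7, -99.8,  25.8]), np.float64(180.1), 'F', array([-0.5, -2.7,  1.3]), 'open', 50.2, 't', 11.53)
```

View pics/w7.png

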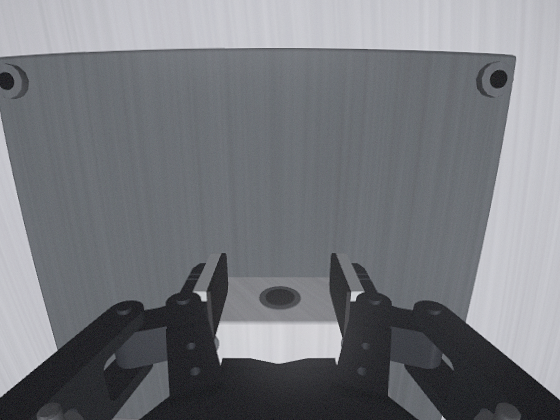

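View pics/s7.png

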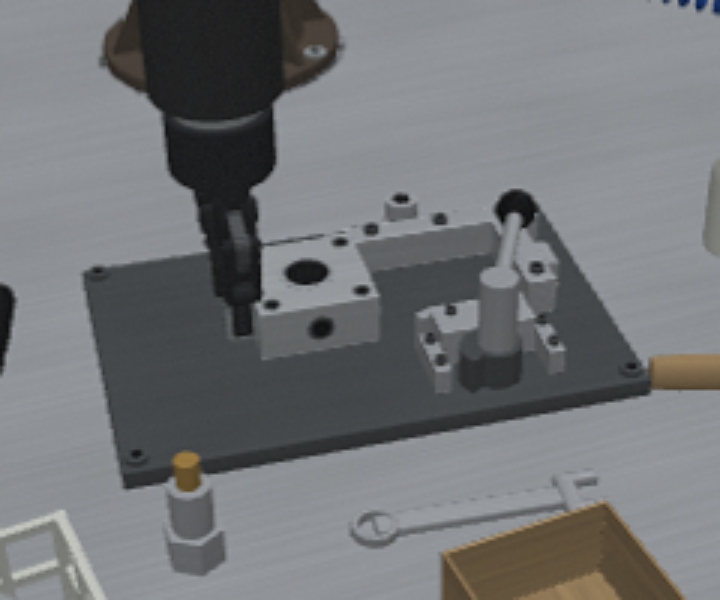

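Call:
drive_tool --travel '[[4,0,0],[10,0,-1],[16,0,-1],[22,0,-1],[28,0,-1],[34,0,-1],[40,0,-1],[46,0,-1],[52,0,-1],[58,0,-1],[64,0,-1],[68,0,-1],[70,0,-1],[70,0,-1]]' --twist '[[0,0,0],[0,0,0],[0,0,0],[0,0,0],[0,0,0],[0,0,0],[0,0,0],[0,0,0],[0,0,0],[0,0,0],[0,0,0],[0,0,0],[0,0,0],[0,0,0]]' --jaw '[0.18,0.18,0.18,0.18,0.18,0.18,0.18,0.18,0.18,0.18,0.18,0.18,0.18,0.18]'

```text
time: 12.8
position: [0.4957, -0.0555, 0.0251]
tool_rot: [-0.524, 0.524, 0.475, -0.475]
force: [0.0, -4.7, 3.8]
opening: 0.0505
```

```bash
python3 - <<'E'
from look import *
save((3.5,-30,24,180));look("8")
E
```

```text
(array([  3.1, -30.6,  25.1]), np.float64(180.0), 'F', array([ 0.5, -4.7,  3.8]), 'open', 50.5, 't', 12.8)
```

View pics/s8.png

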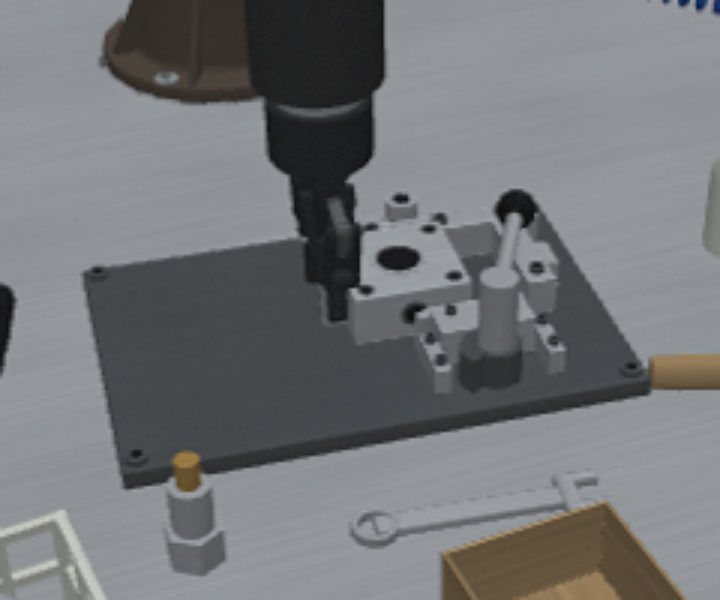

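View pics/w8.png

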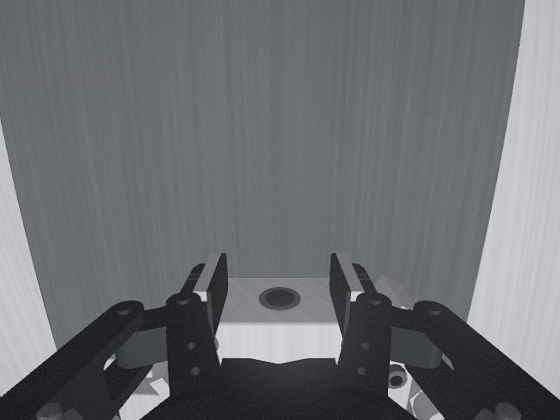

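Call:
drive_tool --travel '[[4,0,0],[9,0,0],[14,0,0],[19,0,0],[24,0,0],[29,0,0],[34,0,0],[37,0,0],[39,0,0],[40,0,0]]' --twist '[[0,0,0],[0,0,0],[0,0,0],[0,0,0],[0,0,0],[0,0,0],[0,0,0],[0,0,0],[0,0,0],[0,0,0]]' --jaw '[0.18,0.18,0.18,0.18,0.18,0.18,0.18,0.18,0.18,0.18]'

```text
time: 13.73
position: [0.4991, -0.0161, 0.0249]
tool_rot: [-0.524, 0.524, 0.475, -0.475]
force: [-1.0, -9.5, 6.0]
opening: 0.05
```

Call:
drive_tool --travel '[[1,0,0],[2,0,0],[3,0,0],[4,0,0],[5,0,0],[5,0,0]]' --twist '[[0,0,0],[0,0,0],[0,0,0],[0,0,0],[0,0,0],[0,0,0]]' --jaw '[0.18,0.18,0.18,0.18,0.18,0.18]'

```text
time: 14.23
position: [0.4994, -0.0121, 0.0249]
tool_rot: [-0.524, 0.524, 0.474, -0.476]
force: [1.0, -14.9, 6.8]
opening: 0.0502
```

```bash
python3 - <<'E'
from look import *
save((3.5,15,24,180));look("9")
E
```

```text
(array([ 2.6, 12.9, 24.9]), np.float64(180.0), 'F', array([  2.5, -14.7,   6.8]), 'open', 50.2, 't', 14.23)
```

View pics/s9.png

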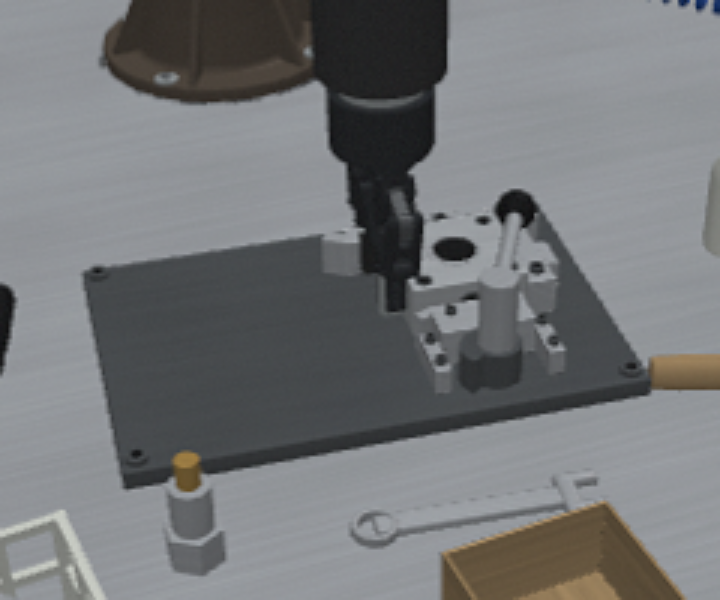

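Call:
drive_tool --travel '[[1,0,0],[2,0,0],[3,0,0],[3,0,0],[3,0,0]]' --twist '[[0,0,0],[0,0,0],[0,0,0],[0,0,0],[0,0,0]]' --jaw '[0.18,0.18,0.18,0.18,0.18]'

```text
time: 14.75
position: [0.4993, -0.012, 0.0249]
tool_rot: [-0.523, 0.525, 0.473, -0.477]
force: [5.7, -35.5, 5.4]
opening: 0.0505
```

```bash
python3 - <<'E'
from look import *
save((3.5,18,24,180));print(meas(get_state()))
E
```

```text
(array([ 2.4, 13. , 24.9]), np.float64(180.0), 'F', array([  9.1, -34.7,   5.4]), 'open', 50.5, 't', 14.75)
```

Call:
drive_tool --travel '[[-15,0,0],[-30,0,0],[-30,-40,0],[-30,-80,0],[-30,-120,0],[-30,-160,0],[0,-176,0],[35,-176,0],[70,-176,0],[105,-176,0],[132,-176,0],[132,-176,0],[132,-176,0]]' --twist '[[0,0,0],[0,0,0],[0,0,0],[0,0,0],[0,0,0],[0,0,0],[0,0,0],[0,0,0],[0,0,0],[0,0,0],[0,0,0],[0,0,0],[0,0,0]]' --jaw '[0.18,0.18,0.18,0.18,0.18,0.18,-1,-1,-1,-1,-1,-1,-1]'

```text
time: 15.83
position: [0.513, 0.1256, 0.2003]
tool_rot: [0.523, -0.523, -0.476, 0.475]
force: [-0.1, -0.6, -0.7]
opening: 0.0001
```

```bash
python3 - <<'E'
from look import *
save((3.5,150,200,180));look("10")
p=read_camera("wrist")
im=cv2.resize(p["image"],None,fx=1.4,fy=1.4)
for q in [(-44,0,45),(-44,114,45),(44,114,45),(0,70,55),(-44,26,55),(44,26,55),(44,114,55),(-44,114,55)]:
    u=proj(p,f2w(np.array([q],float)))[0]*1.4; cv2.circle(im,(int(u[0]),int(u[1])),2,(0,0,255),-1)
cv2.imwrite("pics/w10o.png",im)
E
```

```text
(array([  2.6, 151.3, 200.3]), np.float64(180.1), 'F', array([-0.1, -0.6, -0.7]), 'open', 0.1, 't', 15.83)
```

View pics/w10o.png

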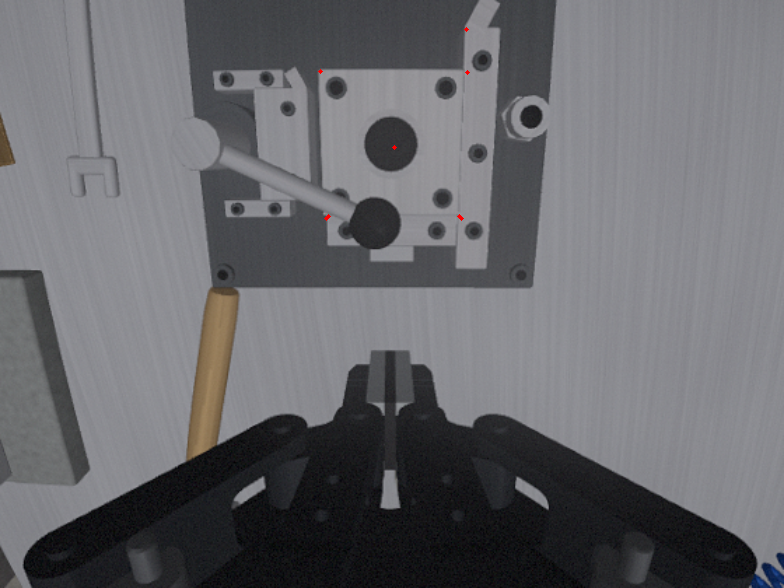

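```bash
cat >> plan.py <<'E'
def lv(phi,off,r=70,z=70):
    q=lev(phi,off,r,z);return (q[0],q[1],z,phi)
E
python3 - <<'E'
from plan import *
a=lv(155,-40,z=120);rows([a,lv(155,-40)]);c=lv(155,-40)
P=[lv(p,-17) for p in np.linspace(155,110,18)]
rows([lv(155,-28)]+P,c)
c=P[-1]
P=[lv(p,-17) for p in np.linspace(110,70,17)[1:]]
rows(P,c)
E
```

```text
travel [[-86.7, 80.0, -21.2], [-86.7, 130.0, -21.2]]
twist [[0, 0.436, 0], [0, 0.436, 0]]
travel [[12.0, 0.0, -0.0], [23.0, 0.0, -0.0], [26.3, 0.0, 0.7], [29.5, 0.0, 1.3], [32.8, 0.0, 1.7], [36.2, 0.0, 1.9], [39.5, 0.0, 2.0], [42.8, 0.0, 2.0], [46.1, 0.0, 1.8], [49.4, 0.0, 1.4], [52.7, 0.0, 0.9], [56.0, 0.0, 0.2], [59.2, 0.0, -0.6], [62.4, 0.0, -1.5], [65.5, 0.0, -2.6], [68.6, 0.0, -3.9], [71.6, 0.0, -5.3], [74.6, 0.0, -6.8], [77.5, 0.0, -8.5]]
twist [[0, -0.0, 0], [0, -0.0, 0], [0, 0.046, 0], [0, 0.092, 0], [0, 0.139, 0], [0, 0.185, 0], [0, 0.231, 0], [0, 0.277, 0], [0, 0.323, 0], [0, 0.37, 0], [0, 0.416, 0], [0, 0.462, 0], [0, 0.508, 0], [0, 0.554, 0], [0, 0.601, 0], [0, 0.647, 0], [0, 0.693, 0], [0, 0.739, 0], [0, 0.785, 0]]
travel [[3.1, 0.0, 0.7], [6.2, 0.0, 1.2], [9.3, 0.0, 1.6], [12.4, 0.0, 1.9], [15.6, 0.0, 2.0], [18.7, 0.0, 2.0], [21.8, 0.0, 1.9], [25.0, 0.0, 1.6], [28.1, 0.0, 1.2], [31.2, 0.0, 0.6], [34.2, 0.0, -0.1], [37.3, 0.0, -0.9], [40.3, 0.0, -1.8], [43.2, 0.0, -2.9], [46.1, 0.0, -4.1], [49.0, 0.0, -5.4]]
twist [[0, 0.044, 0], [0, 0.087, 0], [0, 0.131, 0], [0, 0.175, 0], [0, 0.218, 0], [0, 0.262, 0], [0, 0.305, 0], [0, 0.349, 0], [0, 0.393, 0], [0, 0.436, 0], [0, 0.48, 0], [0, 0.524, 0], [0, 0.567, 0], [0, 0.611, 0], [0, 0.654, 0], [0, 0.698, 0]]
```

Call:
drive_tool --travel '[[-35,0,-10],[-70,30,-20],[-86.7,60,-21.2],[-86.7,80,-21.2],[-86.7,100,-21.2],[-86.7,120,-21.2],[-86.7,130,-21.2],[-86.7,130,-21.2],[-86.7,130,-21.2]]' --twist '[[0,0.12,0],[0,0.24,0],[0,0.36,0],[0,0.436,0],[0,0.436,0],[0,0.436,0],[0,0.436,0],[0,0.436,0],[0,0.436,0]]' --jaw '[-1,-1,-1,-1,-1,-1,-1,-1,-1]'

```text
time: 16.73
position: [0.5258, 0.0349, 0.0705]
tool_rot: [-0.614, 0.614, 0.35, -0.35]
force: [0.9, -0.1, 0.2]
opening: 0.0002
```

```bash
python3 - <<'E'
from look import *
save(lv(155,-40));print(lv(155,-40));look("11")
E
```

```text
(np.float64(24.653724437806524), np.float64(63.33096684038297), 70, 155)
(array([24.3, 62.3, 70.5]), np.float64(155.0), 'F', array([0.9, 0. , 0.2]), 'open', 0.2, 't', 16.73)
```

View pics/s11.png

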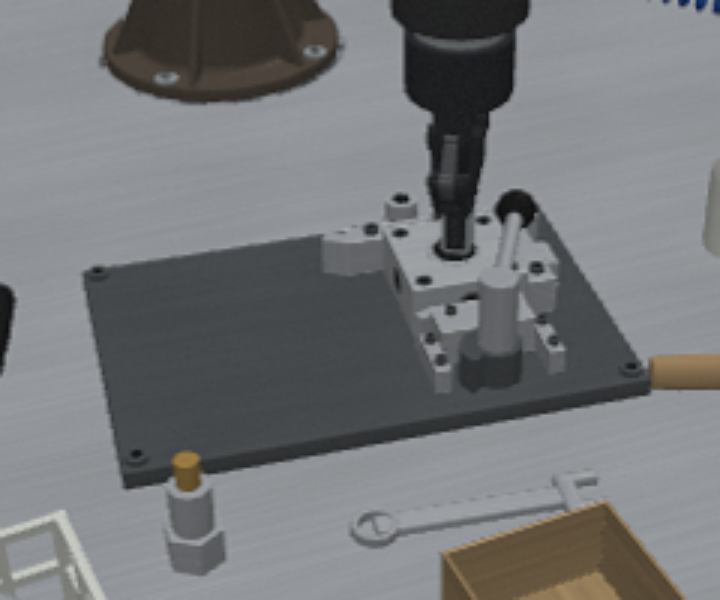

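Call:
drive_tool --travel '[[12,0,0],[23,0,0],[26.3,0,0.7],[29.5,0,1.3],[32.8,0,1.7],[36.2,0,1.9],[39.5,0,2],[42.8,0,2],[46.1,0,1.8],[49.4,0,1.4],[52.7,0,0.9],[56,0,0.2],[59.2,0,-0.6],[62.4,0,-1.5],[65.5,0,-2.6],[68.6,0,-3.9],[71.6,0,-5.3],[74.6,0,-6.8],[77.5,0,-8.5]]' --twist '[[0,0,0],[0,0,0],[0,0.046,0],[0,0.092,0],[0,0.139,0],[0,0.185,0],[0,0.231,0],[0,0.277,0],[0,0.323,0],[0,0.37,0],[0,0.416,0],[0,0.462,0],[0,0.508,0],[0,0.554,0],[0,0.601,0],[0,0.647,0],[0,0.693,0],[0,0.739,0],[0,0.785,0]]' --jaw '[-1,-1,-1,-1,-1,-1,-1,-1,-1,-1,-1,-1,-1,-1,-1,-1,-1,-1,-1]'

```text
time: 18.42
position: [0.5722, 0.0982, 0.0708]
tool_rot: [-0.701, 0.702, 0.088, -0.089]
force: [-4.5, -2.8, 2.5]
opening: -0.0001
```

Call:
drive_tool --travel '[[3.1,0,0.7],[6.2,0,1.2],[9.3,0,1.6],[12.4,0,1.9],[15.6,0,2],[18.7,0,2],[21.8,0,1.9],[25,0,1.6],[28.1,0,1.2],[31.2,0,0.6],[34.2,0,-0.1],[37.3,0,-0.9],[40.3,0,-1.8],[43.2,0,-2.9],[46.1,0,-4.1],[49,0,-5.4],[49,0,-5.4]]' --twist '[[0,0.044,0],[0,0.087,0],[0,0.131,0],[0,0.175,0],[0,0.218,0],[0,0.262,0],[0,0.305,0],[0,0.349,0],[0,0.393,0],[0,0.436,0],[0,0.48,0],[0,0.524,0],[0,0.567,0],[0,0.611,0],[0,0.654,0],[0,0.698,0],[0,0.698,0]]' --jaw '[-1,-1,-1,-1,-1,-1,-1,-1,-1,-1,-1,-1,-1,-1,-1,-1,-1]'

```text
time: 19.83
position: [0.622, 0.1062, 0.0708]
tool_rot: [0.69, -0.689, 0.157, -0.157]
force: [-1.8, 2.5, 2.6]
opening: 0.0001
```

```bash
cat >> plan.py <<'E'
def levang(s,side=-1,half=11+6):
    f=w2f(s["position"])-np.array([105,70,0]); r=np.hypot(f[0],f[1])
    return np.rad2deg(np.arctan2(f[1],f[0]))-np.rad2deg(np.arcsin(half/r))
E
python3 - <<'E'
from look import *
save(lv(70,-17));print(lv(70,-17));look("12");print("lever est",levang(get_state()))
rows([lv(66,-17),lv(64,-17),lv(64,-14),lv(64,-12)])
E
```

```text
(np.float64(112.96663547943638), np.float64(141.59282589154998), 70, 70)
(array([112.9, 142.6,  70.8]), np.float64(70.0), 'F', array([-2. ,  2.4,  2.6]), 'open', 0.1, 't', 19.83)
lever est 70.28601825078215
travel [[4.9, 0.0, 1.0], [7.4, 0.0, 1.4], [10.4, 0.0, 1.1], [12.4, 0.0, 0.9]]
twist [[0, 0.07, 0], [0, 0.105, 0], [0, 0.105, 0], [0, 0.105, 0]]
```

View pics/s12.png

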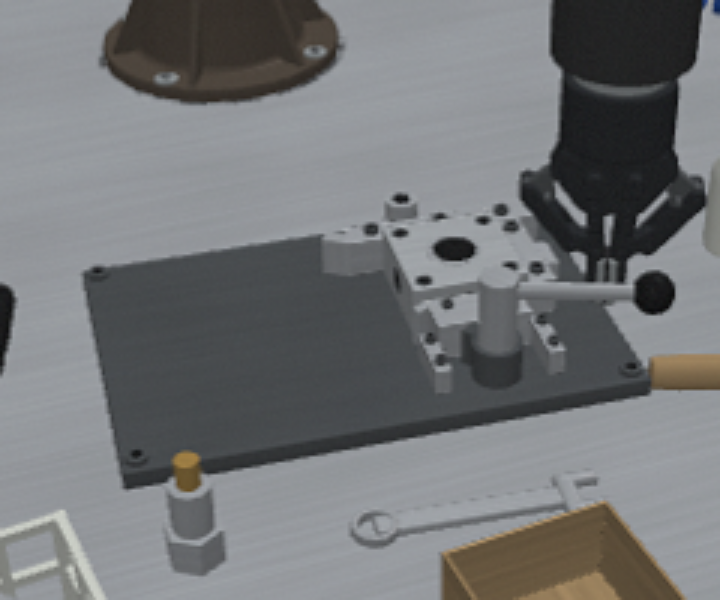

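Working well; now the last few degrees, firmly.

Call:
drive_tool --travel '[[2.5,0,0.5],[4.9,0,1],[7.4,0,1.4],[7.4,0,1.4],[8.4,0,1.3],[9.4,0,1.2],[9.4,0,1.2]]' --twist '[[0,0.035,0],[0,0.07,0],[0,0.105,0],[0,0.105,0],[0,0.105,0],[0,0.105,0],[0,0.105,0]]' --jaw '[-1,-1,-1,-1,-1,-1,-1]'

```text
time: 20.52
position: [0.6307, 0.1028, 0.0706]
tool_rot: [0.681, -0.68, 0.191, -0.192]
force: [-1.3, 4.2, 1.2]
opening: -0.0
```

```bash
python3 - <<'E'
from look import *
save(lv(64,-15));s=get_state();print(lv(64,-15),meas(s),"lever est",levang(s))
E
```

```text
(np.float64(122.2040695807479), np.float64(139.49115044277784), 70, 64) (array([122. , 140.1,  70.6]), np.float64(64.2), 'F', array([-1.8,  4.1,  1.2]), 'open', -0.0, 't', 20.52) lever est 62.7482999899708
```

Call:
drive_tool --travel '[[1,0,0],[2,0,0],[3,0,0],[3,0,0],[3,0,0]]' --twist '[[0,0,0],[0,0,0],[0,0,0],[0,0,0],[0,0,0]]' --jaw '[-1,-1,-1,-1,-1]'

```text
time: 20.93
position: [0.6329, 0.1015, 0.0706]
tool_rot: [0.681, -0.68, 0.191, -0.192]
force: [-4.3, 6.2, 1.4]
opening: 0.0003
```

```bash
python3 - <<'E'
from look import *
save(lv(64,-12));s=get_state();print(lv(64,-12),meas(s),"lever est",levang(s,half=15.2))
E
```

```text
(np.float64(124.9004517196454), np.float64(138.17603700241062), 70, 64) (array([124.3, 139.1,  70.6]), np.float64(64.2), 'F', array([-4.9,  5.7,  1.4]), 'open', 0.3, 't', 20.93) lever est 62.14871442139777
```

Call:
drive_tool --travel '[[1,0,0],[2,0,0],[3,0,0],[3,0,0],[3,0,0]]' --twist '[[0,0,0],[0,0,0],[0,0,0],[0,0,0],[0,0,0]]' --jaw '[-1,-1,-1,-1,-1]'

```text
time: 21.35
position: [0.6345, 0.1005, 0.0705]
tool_rot: [0.681, -0.68, 0.192, -0.191]
force: [-7.2, 10.2, 4.7]
opening: 0.0001
```

```bash
python3 - <<'E'
from look import *
save(lv(64,-9));s=get_state();print(lv(64,-9),meas(s),"lever est",levang(s,half=15.2))
E
```

```text
(np.float64(127.59683385854291), np.float64(136.86092356204338), 70, 64) (array([126. , 138.2,  70.5]), np.float64(64.2), 'F', array([-8.1,  9.5,  4.7]), 'open', 0.1, 't', 21.35) lever est 60.596660867148046
```

Call:
drive_tool --travel '[[1,0,0],[2,0,0],[3,0,0],[3,0,0],[3,0,0]]' --twist '[[0,0,0],[0,0,0],[0,0,0],[0,0,0],[0,0,0]]' --jaw '[-1,-1,-1,-1,-1]'

```text
time: 21.77
position: [0.6361, 0.0996, 0.0704]
tool_rot: [0.681, -0.68, 0.192, -0.191]
force: [-12.0, 14.0, 7.0]
opening: 0.0001
```

```bash
python3 - <<'E'
from look import *
save(lv(64,-6));s=get_state();print(lv(64,-6),meas(s),"lever est",levang(s,half=15.2))
look("13")
E
```

```text
(np.float64(130.2932159974404), np.float64(135.54581012167614), 70, 64) (array([127.7, 137.4,  70.4]), np.float64(64.2), 'F', array([-13.3,  12.7,   7. ]), 'open', 0.1, 't', 21.77) lever est 59.06581723574491
(array([127.7, 137.4,  70.4]), np.float64(64.2), 'F', array([-13.3,  12.7,   7. ]), 'open', 0.1, 't', 21.77)
```

View pics/w13.png

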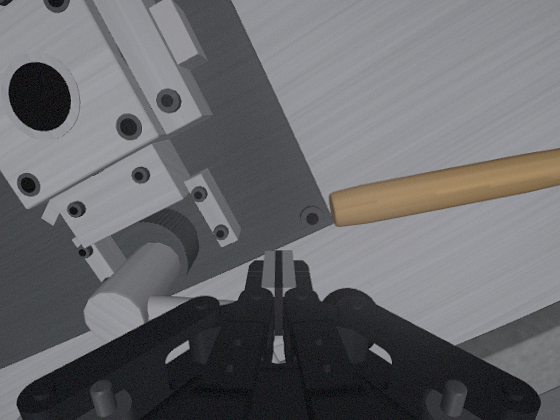

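```bash
python3 - <<'E'
from plan import *
rows([lv(64,-40),lv(64,-40,z=190),(-300,560,220,100)])
E
```

```text
travel [[-34.0, 0.0, 0.0], [-34.0, -120.0, 0.0], [-572.8, -150.0, 192.9]]
twist [[0, -0.0, 0], [0, -0.0, 0], [0, -0.628, 0]]
```

Call:
drive_tool --travel '[[-15,0,0],[-34,0,0],[-34,-40,0],[-34,-80,0],[-34,-120,0],[-573,-150,193],[-573,-150,193],[-573,-150,193],[-573,-150,193],[-573,-150,193],[-573,-150,193],[-573,-150,193],[-573,-150,193],[-573,-150,193],[-573,-150,193],[-573,-150,193],[-573,-150,193],[-573,-150,193],[-573,-150,193],[-573,-150,193]]' --twist '[[0,0,0],[0,0,0],[0,0,0],[0,0,0],[0,0,0],[0,-0.628,0],[0,-0.628,0],[0,-0.628,0],[0,-0.628,0],[0,-0.628,0],[0,-0.628,0],[0,-0.628,0],[0,-0.628,0],[0,-0.628,0],[0,-0.628,0],[0,-0.628,0],[0,-0.628,0],[0,-0.628,0],[0,-0.628,0],[0,-0.628,0]]' --jaw '[-1,-1,-1,-1,-1,-1,-1,-1,-1,-1,-1,-1,-1,-1,-1,-1,-1,-1,-1,-1]'

```text
time: 23.53
position: [0.248, 0.5659, 0.2203]
tool_rot: [0.707, -0.706, -0.03, 0.029]
force: [0.7, -0.7, 0.0]
opening: -0.0
```

```bash
python3 - <<'E'
from look import *
save((-300,560,220,100));look("14")
p=read_camera("top")
cv2.imwrite("pics/t14.png",cv2.resize(p["image"][175:305,205:345],None,fx=5.5,fy=4.6*1.0,interpolation=2))
im=cv2.resize(p["image"],None,fx=6,fy=6,interpolation=2)
for q in [(-44,0,45),(-44,114,45),(44,114,45),(-44,26,55),(44,26,55),(44,114,55),(-44,114,55),(105,70,88),(105+105*np.cos(np.deg2rad(64)),70+105*np.sin(np.deg2rad(64)),88)]:
    u=proj(p,f2w(np.array([q],float)))[0]*6+2.5; cv2.circle(im,(int(u[0]),int(u[1])),2,(0,0,255),-1)
cv2.imwrite("pics/t14.png",im[1050:1650,1230:2000])
for q in ["lever_knob","valve_block"]: print([(r["conf"],r["uv"]) for r in boxes_of(q,p)])
X=cloud(p);Z=X[...,2]
mb=((Z>0.0505)&(Z<.062)).astype(np.uint8);mb[:200]=0;mb[285:]=0;mb[:,:230]=0;mb[:,330:]=0
c=max(cv2.findContours(mb,0,cv2.CHAIN_APPROX_NONE)[0],key=cv2.contourArea)
qb=w2f(ray_z(p,c[:,0,:],0.055))[:,:2];print(cv2.minAreaRect(qb.astype(np.float32)),np.median(Z[mb>0]))
E
```

```text
(array([-304.2,  563.5,  220.3]), np.float64(100.4), 'F', array([ 0.7, -0.7,  0. ]), 'open', -0.0, 't', 23.53)
[(0.77, [256.6, 187.3])]
[(0.94, [264.3, 244.7])]
((1.0131607055664062, 69.12332153320312), (87.72055053710938, 87.61873626708984), 89.96177673339844) 0.05458590708642386
```

View pics/t14.png

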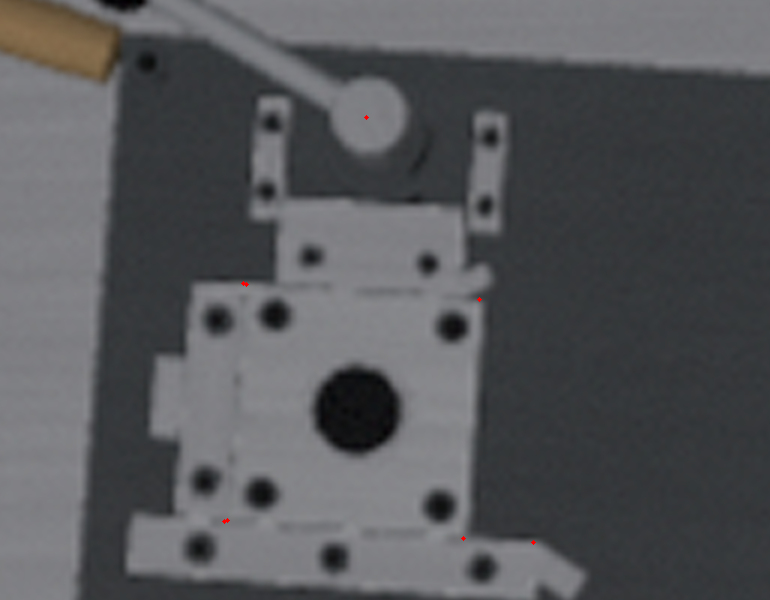

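View pics/s14.png

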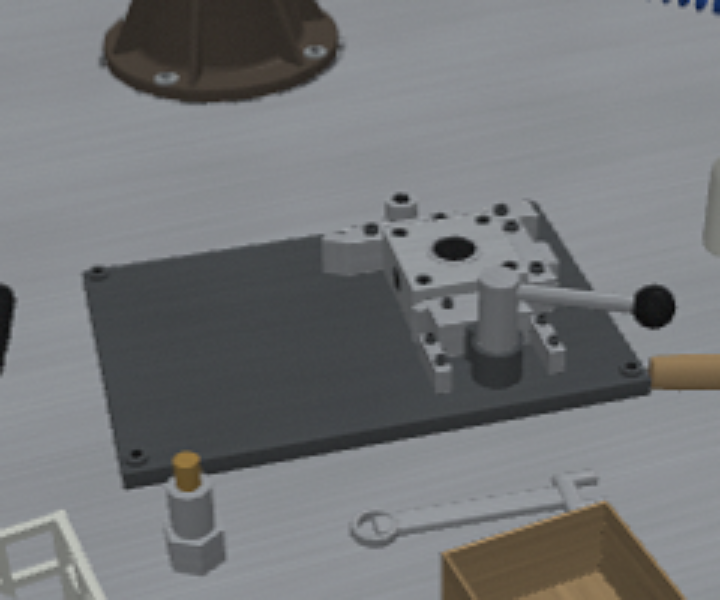

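```bash
python3 - <<'E'
from look import *
p=read_camera("top")
im=p["image"];cv2.imwrite("pics/t15.png",cv2.resize(im[160:215,205:290],None,fx=9,fy=9,interpolation=2))
g=im.max(2);sub=(g[165:190,215:235]<60).astype(np.uint8)
n,l,st,ce=cv2.connectedComponentsWithStats(sub);print(st,ce)
i=1+st[1:,4].argmax();k=w2f(ray_z(p,[ce[i]+[215,165]],.088))[0]
print(k,np.rad2deg(np.arctan2(k[1]-70,k[0]-105)),np.hypot(k[1]-70,k[0]-105))
E
```

```text
[[  0   0  20  25 314]
 [  4   0  13  12 122]
 [  9  16  11   9  64]] [[ 8.27707006 13.04140127]
 [ 9.90163934  4.90983607]
 [14.734375   20.40625   ]]
[152.13146775 162.63653083  88.        ] 63.033990190095274 103.9370102326205
```

View pics/t15.png

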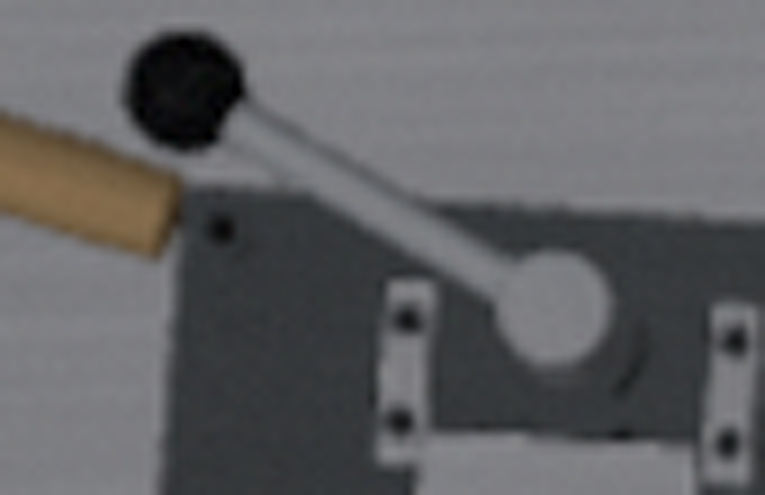

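```bash
python3 - <<'E'
import cv2
a=cv2.imread("pics/w13.png");cv2.imwrite("pics/w13z.png",cv2.resize(a[0:230,0:240],None,fx=3.2,fy=2.6,interpolation=2))
E
```

```text
(no output)
```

View pics/w13z.png

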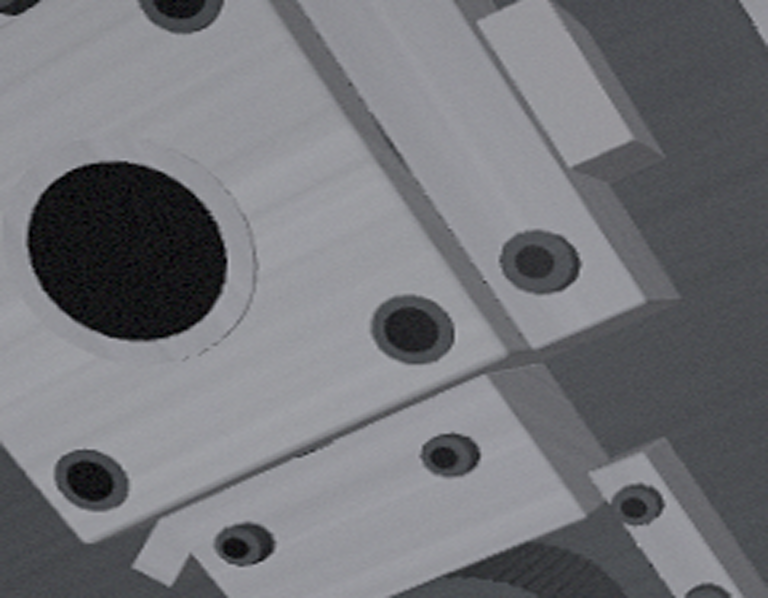

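```bash
python3 - <<'E'
from workcell import *
print(finish_job()); print(get_state()["time"])
E
```

```text
the job is handed in; nothing more can be done
None
the job is handed in; nothing more can be done
```

The block is clamped and the job was handed in at about 24 s of the 72 s allowed.

**What I did:**
- I swung the lever to its open stop, where it held against about 20 N.
- I turned the block square with the two half-open fingers. I then slid it between the jaws until it stopped firmly at the end stop, at about 35 N.
- I swung the lever back and tightened it with about 17 N on the rod. That is slightly over the 10–15 N you suggested.

**Last checks, with the arm away and nothing touching:**

| Check | Measured | Target |
|---|---|---|
| Block centre (fixture frame) | x 1.0, y 69.1 mm | x 0, y 70 mm |
| Squareness | within 0.1° | square |
| Block top height | 54.6 mm | 55 mm (flat) |
| Lever angle | 63°, about 1.60 rad | tight at about 1.59 rad |

- **Offset:** The 1 mm offsets are within the camera calibration of about 2 mm. A wrist picture taken while the lever was still being pressed showed no gap at the stop or the moving jaw.
- **Not fully confirmed:** I had no finer check than these pictures that the block is flush with the fixed jaw.
- **Bystanders:** I saw no bystander moved in the pictures, but I did not measure them again.

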